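# Shear the top carrier plate off the stack onto the inspection stage

### The job

Slide the top amber carrier plate sideways off the stack in the magazine onto the white inspection stage next to it, and push it fully home into the stage's corner, flat on the deck and flush against both the end stop and the side rail. Press only gently, keep the plate flat while it slides (do not lift it off), leave the plates below it where they are, leave everything else alone, and finish with your hand away from the plate.

Things in the scene. Friction and masses are not known exactly. Their poses are not given: they have to be found in the camera images.
- plate_top: Top plate of the stack: rigid slick amber resin, 110 (its x) by 100 (y) by 6 (z) mm, 90 to 180 g; origin at the centre of its underside, z up. Too wide to grasp. Shut fingertips pressed on its middle with about 6 N drag it along (it slides at a friction coefficient of 0.2); off its middle they turn it. Over 22 N, even for an instant, marks it: touch down at 6 mm/s or slower.
- plate_b: The next plate down, same size and origin; the top plate lies on it. It must stay in place (within 6 mm).
- magazine: Fixed aluminium pedestal; origin on the table under the stack's centre. Plates lie along its axes on its floor at z = 40 mm; the top plate's upper face is at 64. Open on its -y side, towards the stage. Rear wall (+y) up to 62.5 mm, 2.5 mm behind the plates, so the top plate's rear edge stands only 1.5 mm proud; side walls (+-x) up to 55 mm.
- stage: Fixed white block, steel deck 160 (x) by 130 (y) mm, 10 to 21 mm beyond the stack on the magazine's -y side, axes within 0.05 rad of the magazine's. Origin under its centre, 0 to 3 mm below the table; deck at z = 56 mm, 2 to 5 mm below the top plate's underside. Dark end stop (inner face y = -55) and side rail (inner face x = +67, from y = -55 to +15), 12 mm above the deck; its +y and -x sides are open.
- home (a point): The point on the stage's deck, at (12, -5, 56) mm in its frame, where the origin of the plate lies when it is fully home, touching stop and rail.
- plate_c: The plate below that, same size, to stay likewise.
- plate_d: The lowest plate, same size, to stay likewise.
- rinse_bottle: White closed bottle, 54 by 110 mm, loose bystander; origin at its underside. Leave alone.
- cot_jar: Small open glass jar, 64 by 50 mm, loose bystander; origin at its underside. Leave alone.
- tape_roll: Yellow tape roll, 76 by 19 mm, loose bystander; origin at its underside. Leave alone.
- driver: Screwdriver, 160 mm long, loose bystander; origin at its underside. Leave alone.
- brush: Small brush lying on the table, loose bystander; origin at its underside. Leave alone.
- loupe: Black eye loupe, 48 by 30 mm, loose bystander; origin at its underside. Leave alone.

How it is judged:
On the way:
1. the top plate is sheared part way: flat, bridging from the stack to the stage, the plates below in place (y of plate_top in the frame of magazine between -0.11 and -0.03 m and angle between plate_top's own z axis and vertical below 0.12 rad), for 0.05 s.
At the end, for the whole second after the job is handed in: The top plate lies flat and at rest on the stage's deck, home against end stop and rail (its origin within 3.5 mm of the home point horizontally, 2 mm in height, its axes within 0.035 rad of the stage's), and the next plate lies within 6 mm of where it was (horizontal distance between plate_top and home below 0.0035 m and angle between the x axis of plate_top and the x axis of stage, either way round below 0.035 rad and z of plate_top in the frame of home between -0.002 and 0.002 m and angle between plate_top's own z axis and vertical below 0.03 rad and linear speed of plate_top below 0.01 m/s and distance of plate_b from where it was at the start of the episode below 0.006 m); the robot touches nothing.
It fails at once if the plate is pressed with more than 22 N (contact force between the fingers and plate_top above 22 N).
It fails at once if the plate is lifted or tipped (angle between plate_top's own z axis and vertical above 0.2 rad or height (world z) of plate_top above 0.068 m).
It fails at once if a plate below is disturbed (more than 6 mm) (distance of any of plate_b, plate_c, plate_d from where it was at the start of the episode above 0.006 m).
It fails at once if a bystander is moved by more than 20 mm (distance of any of rinse_bottle, cot_jar, tape_roll, driver, brush, loupe from where it was at the start of the episode above 0.02 m).
It also fails if it takes over 67 s, if anything falls off the work surface, if the arm or the gripper's body presses on something with over 40 N, if the wrist force passes 120 N, or if a joint passes its speed limit or range.

### The arm

A 6-joint arm with a two-finger parallel gripper is mounted at the origin on the work surface. World frame = base frame: x ahead of the robot, y to its left, z up, the work surface at z = 0. Lengths are in m, angles in rad, forces in N, time in s.
With the tool pointing down it reaches from about 0.275 to 0.825 m from the base axis. Payload 5.2 kg.
Tool frame: the origin (TCP) lies on the centre line of the jaws, within the pads' length; the fingertips stand 17 mm ahead of it and the grasp point (between the pads) lies 2 mm behind it (r.tips_ahead is the x of the fingertips in the tool frame, in m); x points along the fingers, y is the direction in which the jaws open and shut, and the axes are right-handed (so a half turn about x gives the same grasp; the last joint's range is limited). The gripper opens to 93 mm and grips with 3 to 60 N. Pads are 15 mm wide; open, the fingers measure 128 mm over their backs; the gripper's body (75 mm by 188 mm) begins 65 mm behind the grasp point.
Start: joints at [-1.375, 0.259, 1.535, -0, 1.348, -0.203], TCP at [0.214, -0.507, 0.236] pointing down, gripper open.
Joint ranges: [-3.14, 3.14], [-0.91, 2.08], [0.19, 2.58], [-1.22, 4.36], [0.22, 2.71], [-3.12, 3.12]. Speed limits (rad/s): [2.57, 2.57, 3.14, 3.14, 3.14, 3.14].

### API

Orientations are given as a rotation vector (axis times angle).
In Python, from station import r, viewer, finish_job gives the robot as it stands.
- The arm moves only by the shell command python3 -m handwheel 'ROWS' [FORCE]. ROWS is JSON, a list that holds one entry, the list of rows, each a list of 7 numbers: the turn, a rotation vector about the tool's x, y, z in rad, then the shift along the tool's x, y, z in cm, then the opening, from 0 (shut) to 1 (fully open). In form: [[[ax, ay, az, x, y, z, hand], ...]]. A call has 1 to 10 rows; each row shifts and turns the commanded pose from where the row before left it, along the tool's axes as they then stand; what a row does not reach is not made up. A row lasts 1/10 s, in which the tool goes at most 50 mm and 8.59 degrees, less where a joint would pass 70% of its speed; a pose out of reach is approached as far as the arm can. A call is refused whole if a number of a shift passes 5 or a number of a turn 0.15, either way. A call with a gripper value outside its range is refused whole. The fingers move at their own pace and stop on an object; FORCE is the grip in N (left out, the last holds). Time passes only in rows, so rows that do not move let the fingers close. It gives the time, the measured TCP pose, the force and the opening at its end, in the units of the state.
- r.get_obs(): the state, without advancing time (a new reading comes with each control period).
- viewer.capture(name): name is "side" or "top"; returns (picture, depth): 420x560x3 uint8, red, green, blue; 420x560 float32, m along the optical axis (not along the pixel's ray), 0 where there is no reading.
- viewer.get_calibration(name): a dict with "fx", "fy", "cx", "cy" (pixels), "R" (3x3) and "t" (3): a world point X has camera coordinates R X + t. Camera axes: x right, y down, z forward; pixel columns grow to the right and rows downward; lengths in m; the calibration is good to about 2 mm. A picture is of the moment at which its call begins. get_calibration takes no time and is no camera call.
- finish_job(): hands the job in, once; it reports no verdict.
The state is a dict: "t": time; "qpos": joint angles; "dq": joint speeds; "joint_torque": joint torques, N m; "tcp_pos": TCP position; "ee_rot": TCP orientation; "ft_force": force on the tool from outside, world axes, zero at the start; "moment": the same for the moment, N m; "width": opening from 0.0 (shut) to 1.0 (fully open).
Only numpy, scipy, OpenCV 4.12 (cv2) and the standard library are available. Lean on these libraries where they do the work, as an engineer would, in place of code of your own. Each camera call takes 0.05 s, during which the arm holds its last target.

## Working session

There is one attempt and no reset: what is moved stays moved. The work goes in short steps, Python scripts to look and compute and a shell command to move; the robot and the scene stay as the last step left them, time stands still between calls to the robot, and variables do not carry over. Pictures are saved under pics/ and viewed, and the job is handed in when it is done.

```bash
ls; mkdir -p pics; python3 - <<'E'
from station import r, viewer
import cv2, numpy as np
for n in ("side","top"):
    p,d=viewer.capture(n); cv2.imwrite(f"pics/{n}0.png",p[:,:,::-1]); np.save(f"pics/{n}0.npy",d)
    c=viewer.get_calibration(n); print(n,c)
print(r.get_obs(), r.tips_ahead)
E
```

```text
pics
side {'fx': 538.4613201857568, 'fy': 538.4613201857568, 'cx': 274.89165880360724, 'cy': 205.39173393817617, 'R': array([[ 0.978197  , -0.20708098, -0.01575134],
       [-0.14233939, -0.6132779 , -0.77693611],
       [ 0.15122874,  0.7622386 , -0.62938238]]), 't': array([-0.51809785,  0.15765341,  1.16810222])}
top {'fx': 456.33664464370094, 'fy': 456.33664464370094, 'cx': 287.4405474871881, 'cy': 210.08413270914298, 'R': array([[-0.02212807, -0.99955497, -0.02000533],
       [-0.99420999,  0.02410556, -0.10471593],
       [ 0.10515156,  0.01757234, -0.99430094]]), 't': array([0.04333243, 0.54512918, 1.14206732])}
{'t': 0.1, 'qpos': array([-1.37478383e+00,  2.59286097e-01,  1.53596148e+00, -2.97325380e-05,
        1.34799831e+00, -2.02811063e-01]), 'dq': array([ 1.75363386e-04, -4.00623134e-03, -3.51190964e-03, -2.57701408e-04,
       -1.06790696e-03, -6.46077642e-05]), 'joint_torque': array([ 2.30186553e-03, -4.38209867e+01, -2.84642297e+01,  7.20545417e-02,
        3.62000777e-02, -5.08538142e-05]), 'tcp_pos': array([ 0.21349871, -0.50637036,  0.2348971 ]), 'ee_rot': array([ 2.00298378,  0.40649944, -2.00303154]), 'ft_force': array([0.30741876, 0.83972239, 0.23621777]), 'moment': array([-0.02670775, -0.00554018, -0.00737368]), 'width': 0.9971485386740462} 0.017
```

View pics/side0.png

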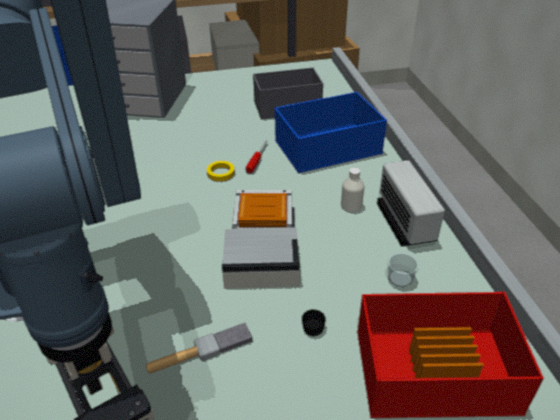

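View pics/top0.png

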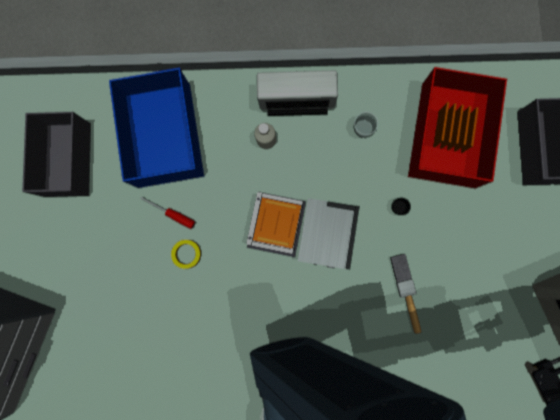

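The side picture shows the amber plate at about (264,208), with the white stage nearer the camera at (261,255). In the top picture the plate is at about (276,222) and the stage at (330,233). The end stop runs down its right edge at x≈354, and the rail is at its upper right, (328–357, 206). Next I'll zoom in and measure.

```bash
python3 - <<'E'
import cv2
p=cv2.imread("pics/top0.png"); c=p[180:285,230:375]; cv2.imwrite("pics/topz.png",cv2.resize(c,None,fx=5.5,fy=5.5,interpolation=cv2.INTER_CUBIC))
p=cv2.imread("pics/side0.png"); c=p[180:295,210:315]; cv2.imwrite("pics/sidez.png",cv2.resize(c,None,fx=5.2,fy=5.2,interpolation=cv2.INTER_CUBIC))
E
```

```text
(no output)
```

View pics/topz.png

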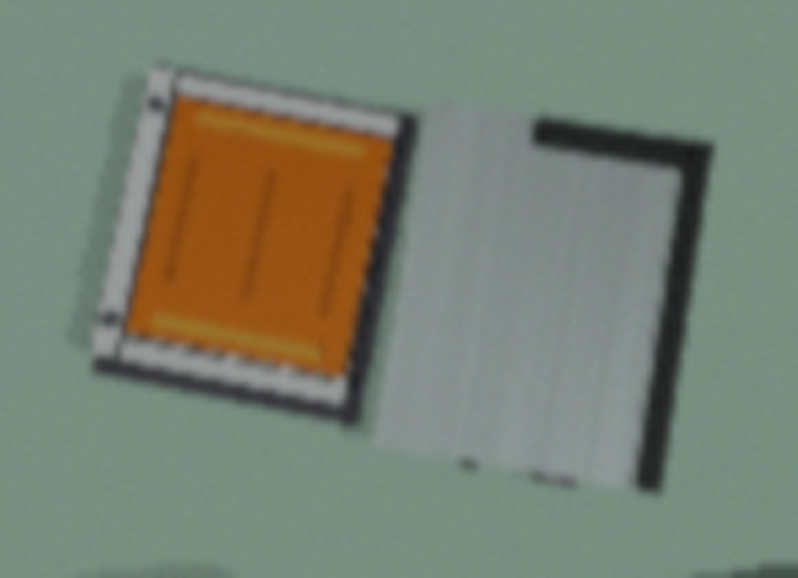

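View pics/sidez.png

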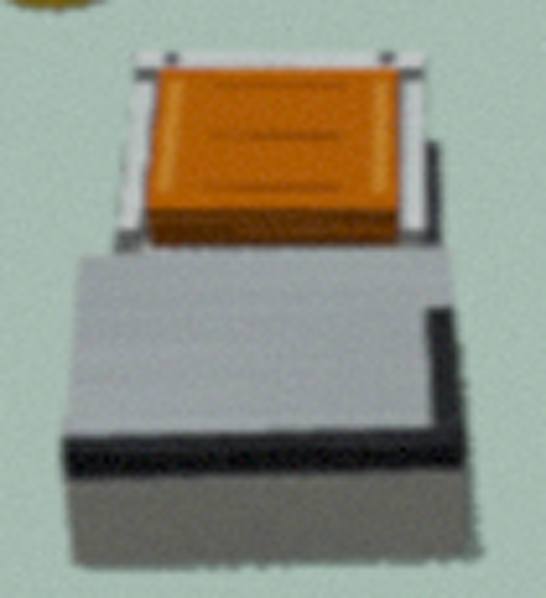

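```bash
cat > h.py <<'E'
import cv2, numpy as np
from station import r, viewer
def ray(n,uv,z):
    c=viewer.get_calibration(n); R,t=c["R"],c["t"]; C=-R.T@t
    uv=np.atleast_2d(uv).astype(float)
    d=np.c_[(uv[:,0]-c["cx"])/c["fx"],(uv[:,1]-c["cy"])/c["fy"],np.ones(len(uv))]@R
    return C+d*((z-C[2])/d[:,2])[:,None]
def proj(n,X):
    c=viewer.get_calibration(n); q=np.atleast_2d(X)@c["R"].T+c["t"]
    return np.c_[q[:,0]/q[:,2]*c["fx"]+c["cx"],q[:,1]/q[:,2]*c["fy"]+c["cy"]]
S=8
def up(img,x0,x1,y0,y1):
    return cv2.resize(img[y0:y1,x0:x1],None,fx=S,fy=S,interpolation=cv2.INTER_CUBIC)
def back(pts,x0,y0): return (np.asarray(pts,float).reshape(-1,2)+.5)/S-.5+[x0,y0]
def amber(n,img,box):
    c=up(img,*box); hsv=cv2.cvtColor(c,cv2.COLOR_RGB2HSV)
    m=((hsv[...,0]<22)&(hsv[...,1]>130)&(hsv[...,2]>60)).astype(np.uint8)
    m=cv2.morphologyEx(m,cv2.MORPH_OPEN,np.ones((9,9)))
    m=cv2.morphologyEx(m,cv2.MORPH_CLOSE,np.ones((15,15)))
    return m
E
python3 - <<'E'
from h import *
for n in("top","side"):
    c=viewer.get_calibration(n); print(n,"cam",(-c["R"].T@c["t"]).round(3))
p=cv2.imread("pics/top0.png")[:,:,::-1].copy(); box=(230,375,180,285)
m=amber("top",p,box); cs=max(cv2.findContours(m,0,1)[0],key=cv2.contourArea)
rc=cv2.boxPoints(cv2.minAreaRect(cs)); px=back(rc,box[0],box[2]); W=ray("top",px,.064)
print(px.round(1),W.round(4),"c",W.mean(0).round(4))
for a,b in((0,1),(1,2)): v=W[b]-W[a]; print(np.hypot(*v[:2]).round(4),np.arctan2(v[1],v[0]).round(4))
ap=cv2.approxPolyDP(cs,25,True); print(ray("top",back(ap,box[0],box[2]),.064).round(4))
g=up(cv2.cvtColor(p,cv2.COLOR_RGB2GRAY),*box); dm=(g<85).astype(np.uint8); dm[:, :int(S*85)]=0
cs=max(cv2.findContours(dm,0,1)[0],key=cv2.contourArea); ap=cv2.approxPolyDP(cs,12,True)
q=back(ap,box[0],box[2])
for a,b in zip(q,ray("top",q,.0545)): print("dark",a.round(1),b.round(4))
d=np.load("pics/top0.npy")
for u,v in((275,222),(320,235),(300,235)):
    z=d[v-2:v+3,u-2:u+3].mean();c=viewer.get_calibration("top")
    print(u,v,(c["R"].T@(np.array([(u-c["cx"])/c["fx"]*z,(v-c["cy"])/c["fy"]*z,z])-c["t"])).round(4))
E
```

```text
top cam [0.423 0.01  1.194]
side cam [ 0.353 -0.901  0.85 ]
[[252.2 239.9]
 [261.2 196.6]
 [301.4 205. ]
 [292.3 248.3]] [[ 0.4702  0.1191  0.064 ]
 [ 0.5777  0.0949  0.064 ]
 [ 0.5541 -0.0049  0.064 ]
 [ 0.4472  0.0201  0.064 ]] c [0.5123 0.0573 0.064 ]
0.1102 -0.2209
0.1026 -1.8026
[[ 0.5756  0.0934  0.064 ]
 [ 0.4713  0.1177  0.064 ]
 [ 0.45    0.0216  0.064 ]
 [ 0.5528 -0.0029  0.064 ]]
dark [328.2 201.1] [ 0.5636 -0.0726  0.0545]
dark [327.3 205.9] [ 0.5513 -0.07    0.0545]
dark [353.3 211.4] [ 0.5359 -0.1345  0.0545]
dark [345.2 266.6] [ 0.3995 -0.1094  0.0545]
dark [348.9 268.8] [ 0.3938 -0.1184  0.0545]
dark [359.1 206.4] [ 0.5481 -0.1493  0.0545]
275 222 [0.5133 0.0616 0.0638]
320 235 [ 0.479  -0.0496  0.0527]
300 235 [ 4.822e-01 -1.000e-04  1.190e-02]
```

```bash
python3 - <<'E'
from h import *
from scipy.spatial.transform import Rotation as Ro
p=cv2.imread("pics/top0.png")[:,:,::-1].copy(); box=(230,375,180,285)
def fit(cs,n,z,a,b,tol=.004,end=.012):
    # contour pts (world at z) near segment a-b -> line
    W=ray(n,cs,z)[:,:2]; a=np.array(a);b=np.array(b);L=np.hypot(*(b-a));u=(b-a)/L
    s=(W-a)@u; e=(W-a)@np.array([-u[1],u[0]]); k=(s>end)&(s<L-end)&(abs(e)<tol)
    f=cv2.fitLine(W[k].astype(np.float32),cv2.DIST_HUBER,0,.0001,.0001).ravel().astype(float)
    print("  n",k.sum(),"ang",np.arctan2(f[1],f[0]).round(4)); return f
def inter(f,g):
    t=np.linalg.solve(np.c_[f[:2],-g[:2]],g[2:]-f[2:]); return f[2:]+t[0]*f[:2]
g=up(cv2.cvtColor(p,cv2.COLOR_RGB2GRAY),*box)
for th in(70,85,95):
    dm=(g<th).astype(np.uint8); dm[:, :S*85]=0
    cs=back(max(cv2.findContours(dm,0,1)[0],key=cv2.contourArea),box[0],box[2])
    print(th); rail=fit(cs,"top",.0545,(.5513,-.07),(.5359,-.1345)); stop=fit(cs,"top",.0545,(.5359,-.1345),(.3995,-.1094))
    c=inter(rail,stop); print("corner",c.round(4))
    ro=fit(cs,"top",.0665,(.5613,-.07),(.5461,-.148),.006); so=fit(cs,"top",.0665,(.546,-.148),(.392,-.117),.006)
    print("outer corner",inter(ro,so).round(4))
m=amber("top",p,box); cs=back(max(cv2.findContours(m,0,1)[0],key=cv2.contourArea),box[0],box[2])
K=[(.5756,.0934),(.4713,.1177),(.45,.0216),(.5528,-.0029)]
F=[fit(cs,"top",.064,K[i],K[(i+1)%4]) for i in range(4)]
Q=np.array([inter(F[i],F[(i+1)%4]) for i in range(4)]); print(Q.round(4),Q.mean(0).round(4))
# side view
p=cv2.imread("pics/side0.png")[:,:,::-1].copy(); box=(205,315,180,295)
g=up(cv2.cvtColor(p,cv2.COLOR_RGB2GRAY),*box); dm=(g<80).astype(np.uint8); dm[:S*55]=0
for cc in cv2.findContours(dm,0,1)[0]:
    if cv2.contourArea(cc)>3000:
        q=back(cv2.approxPolyDP(cc,12,True),box[0],box[2])
        for a,b,c in zip(q,ray("side",q,.0665),ray("side",q,.0545)): print("side dark",a.round(1),b[:2].round(4),c[:2].round(4))
m=amber("side",p,box); cc=max(cv2.findContours(m,0,1)[0],key=cv2.contourArea); q=back(cv2.approxPolyDP(cc,20,True),box[0],box[2])
for a,b in zip(q,ray("side",q,.064)): print("side amber",a.round(1),b[:2].round(4))
print(Ro.from_rotvec(r.get_obs()["ee_rot"]).as_matrix().round(3))
E
```

```text
70
  n 134 ang 1.3804
  n 364 ang -0.1831
corner [ 0.5394 -0.1363]
  n 177 ang 1.3898
  n 428 ang -0.1876
outer corner [ 0.5475 -0.1467]
85
  n 134 ang 1.3804
  n 365 ang -0.1829
corner [ 0.5386 -0.1353]
  n 177 ang 1.3898
  n 428 ang -0.1871
outer corner [ 0.5483 -0.1476]
95
  n 134 ang 1.3772
  n 365 ang -0.1825
corner [ 0.538  -0.1346]
  n 178 ang 1.3888
  n 427 ang -0.1867
outer corner [ 0.5487 -0.1482]
  n 261 ang -0.2278
  n 235 ang 1.344
  n 259 ang -0.2296
  n 235 ang 1.3475
[[ 0.4709  0.1187]
 [ 0.4483  0.0204]
 [ 0.5539 -0.0043]
 [ 0.5763  0.0943]] [0.5124 0.0573]
side dark [296.2 239.6] [ 0.5611 -0.0767] [ 0.5643 -0.064 ]
side dark [291.9 240.1] [ 0.5519 -0.0762] [ 0.5549 -0.0635]
side dark [291.7 262.1] [ 0.5361 -0.1404] [ 0.5389 -0.1288]
side dark [223.1 263.8] [ 0.3984 -0.1141] [ 0.3991 -0.1021]
side dark [222.3 270.6] [ 0.3943 -0.1328] [ 0.395 -0.121]
side dark [229.4 272.2] [ 0.4077 -0.1404] [ 0.4086 -0.1288]
side dark [298.1 270.3] [ 0.5432 -0.1659] [ 0.5461 -0.1547]
side amber [240.2 193.7] [0.4698 0.1125]
side amber [239.6 226.2] [ 0.4499 -0.0036]
side amber [285.6 225.6] [ 0.5497 -0.0244]
side amber [285.8 193.3] [0.5762 0.0892]
[[-0.     0.388 -0.922]
 [ 0.002 -0.922 -0.388]
 [-1.    -0.002 -0.   ]]
```

```bash
python3 -m handwheel '[[[0.15,0,0,0,0,0,0],[0.15,0,0,0,0,0,0],[0.15,0,0,0,0,0,0],[0.15,0,0,0,0,0,0],[0.026,0,0,0,0,0,0],[0,0,0,0,0,0,0]]]' 10
python3 -m handwheel '[[[0,0,0,0,-1.5,-0.4,0],[0,0,0,0,-3,-0.8,0],[0,0,0,0,-3,-0.8,0],[0,0,0,0,-3,-0.8,0],[0,0,0,0,-3,-0.8,0],[0,0,0,0,-3,-0.8,0],[0,0,0,0,-3,-0.8,0],[0,0,0,0,-3,-0.8,0],[0,0,0,0,-3,-0.8,0],[0,0,0,0,-3,-0.8,0]]]'
```

```text
t: 0.7
tcp_pos: [0.2136, -0.5067, 0.2354]
ee_rot: [-2.102, 0.236, 2.103]
ft_force: [-0.9, -0.1, 0.5]
width: 0.536
t: 1.7
tcp_pos: [0.3521, -0.244, 0.2357]
ee_rot: [-2.103, 0.237, 2.102]
ft_force: [0.4, 0.1, 0.4]
width: 0.007
```

```bash
python3 -m handwheel '[[[0,0,0,0,-3,-0.8,0],[0,0,0,0,-3,-0.8,0],[0,0,0,0,-3,-0.8,0],[0,0,0,0,-3,-0.8,0],[0,0,0,0,-3,-0.8,0],[0,0,0,0,-3,-0.8,0],[0,0,0,0,-3,-0.8,0],[0,0,0,0,-3,-0.8,0],[0,0,0,0,-3,-0.8,0],[0,0,0,0,-1.5,-0.4,0]]]'
python3 -m handwheel '[[[0,0,0,2,0,0,0],[0,0,0,2,0,0,0],[0,0,0,2,0,0,0],[0,0,0,1,0,0,0],[0,0,0,1,0,0,0],[0,0,0,0.5,0,0,0],[0,0,0,0,0,0,0],[0,0,0,0,0,0,0]]]'
cat >> h.py <<'E'
from scipy.spatial.transform import Rotation as Ro
def err(tx,ty,tz):
    o=r.get_obs(); M=Ro.from_rotvec(o["ee_rot"]).as_matrix(); d=np.array([tx,ty,tz])-o["tcp_pos"]
    print("t",o["t"],"tcp",o["tcp_pos"].round(4),"shift cm in tool",(M.T@d*100).round(2),"tool y ang",np.arctan2(M[1,1],M[0,1]).round(4),"x axis",M[:,0].round(4),"ft",o["ft_force"].round(2),"w",round(o["width"],3))
E
python3 - <<'E'
from h import *
err(.512,.055,.121)
E
```

```text
t: 2.7
tcp_pos: [0.49, 0.0173, 0.2357]
ee_rot: [-2.103, 0.234, 2.103]
ft_force: [-0.5, 0.3, 1.1]
width: 0.01
t: 3.5
tcp_pos: [0.4905, 0.0142, 0.1512]
ee_rot: [-2.102, 0.24, 2.1]
ft_force: [0.4, -0.5, -0.2]
width: 0.007
t 3.5 tcp [0.4905 0.0142 0.1512] shift cm in tool [ 3.02 -4.46 -1.17] tool y ang -1.7979 x axis [ 1.e-03 -1.e-04 -1.e+00] ft [ 0.42 -0.51 -0.24] w 0.007
```

```bash
python3 -m handwheel '[[[0,0,0,0,-1.1,-0.3,0],[0,0,0,0,-1.1,-0.3,0],[0,0,0,0,-1.1,-0.3,0],[0,0,0,0,-1.16,-0.27,0],[0,0,0,1,0,0,0],[0,0,0,1,0,0,0],[0,0,0,0.8,0,0,0],[0,0,0,0.5,0,0,0],[0,0,0,0.4,0,0,0],[0,0,0,0,0,0,0]]]'
python3 - <<'E'
from h import *
err(.512,.055,.121)
for n in("top","side"):
    p,d=viewer.capture(n); cv2.imwrite(f"pics/{n}1.png",p[:,:,::-1])
    b=(200,375,150,285) if n=="top" else (190,330,160,290)
    cv2.imwrite(f"pics/{n}1z.png",cv2.resize(p[b[2]:b[3],b[0]:b[1],::-1],None,fx=4.4,fy=4.4,interpolation=cv2.INTER_CUBIC))
E
```

```text
t: 4.5
tcp_pos: [0.5111, 0.0549, 0.113]
ee_rot: [-2.1, 0.24, 2.102]
ft_force: [-0.8, -0.3, -0.2]
width: 0.01
t 4.5 tcp [0.5111 0.0549 0.113 ] shift cm in tool [-0.8  -0.03 -0.08] tool y ang -1.7985 x axis [-1.2e-03  1.0e-04 -1.0e+00] ft [-0.84 -0.31 -0.16] w 0.01
```

View pics/side1z.png

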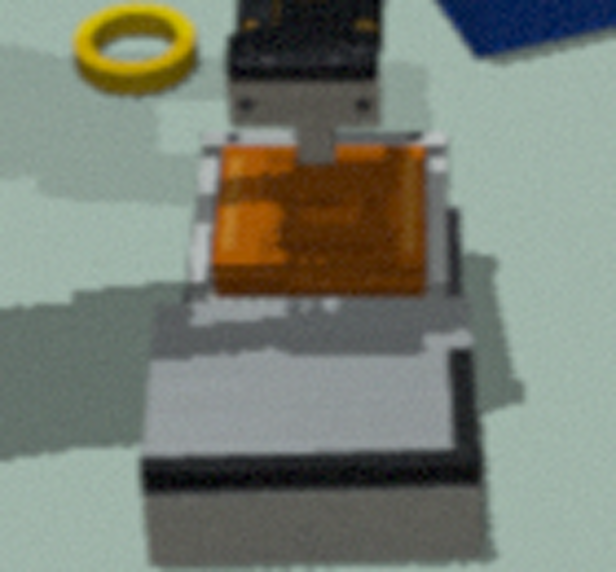

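View pics/top1z.png

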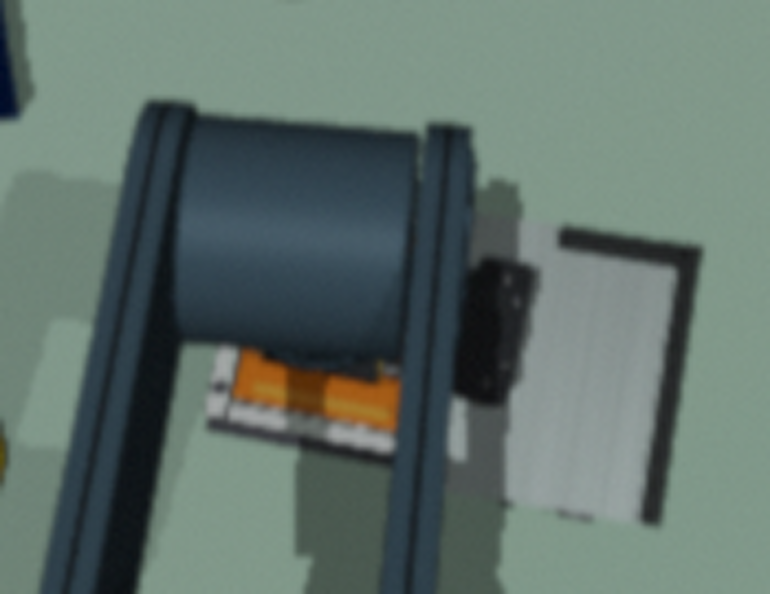

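The side view shows the shut fingertips above the plate, their lower end at about crop (315,163), which is full-image (261.6,197). In the top view the arm covers most of the plate, but the rail and stop stay visible.

```bash
python3 - <<'E'
from h import *
for z in(.096,):
  for s in(0,.0175): print(proj("side",[.511-.225*s,.055-.974*s,z]).round(1))
p=cv2.imread("pics/side1.png"); b=(235,290,180,232)
cv2.imwrite("pics/tip.png",cv2.resize(p[b[2]:b[3],b[0]:b[1]],None,fx=11,fy=11,interpolation=cv2.INTER_CUBIC))
E
```

```text
[[261.2 195.1]]
[[260.9 199.9]]
```

View pics/tip.png

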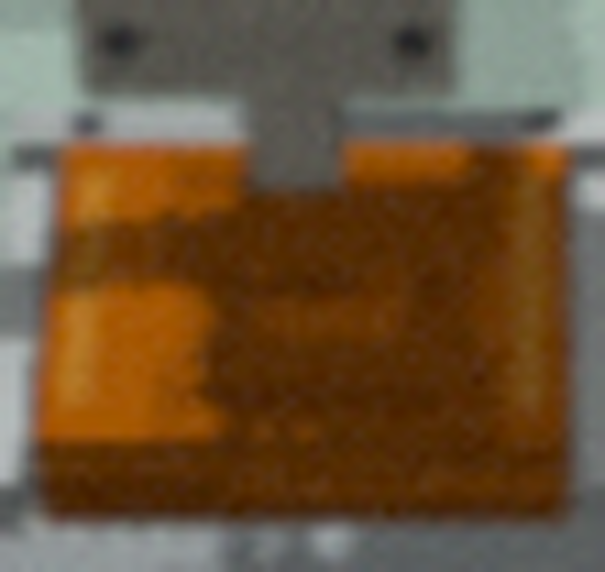

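```bash
python3 - <<'E'
from h import *
print(proj("side",[[.511,.055,.064],[.512,.055,.064],[.511,.052,.064]]).round(1))
p=cv2.imread("pics/side0.png"); b=(235,290,180,232)
cv2.imwrite("pics/plate0.png",cv2.resize(p[b[2]:b[3],b[0]:b[1]],None,fx=11,fy=11,interpolation=cv2.INTER_CUBIC))
E
```

```text
[[261.7 206. ]
 [262.1 206. ]
 [261.9 206.8]]
```

View pics/plate0.png

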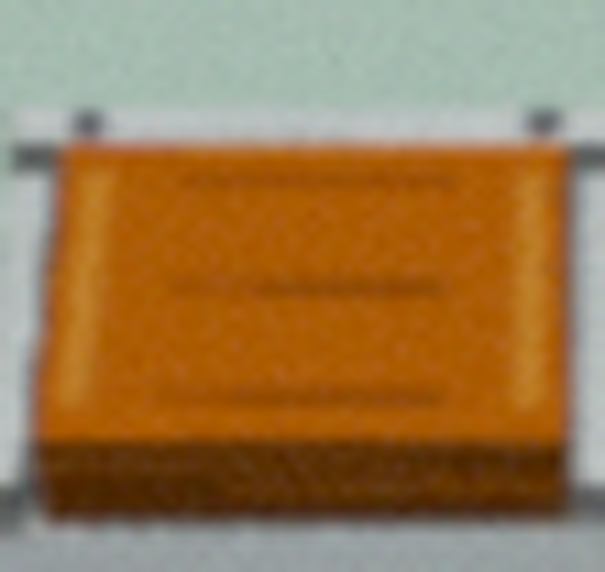

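```bash
python3 -m handwheel '[[[0,0,0,0.5,-0.05,-0.1,0],[0,0,0,0.5,0,-0.1,0],[0,0,0,0.5,0,0,0],[0,0,0,0.5,0,0,0],[0,0,0,0.3,0,0,0],[0,0,0,0.2,0,0,0],[0,0,0,0.1,0,0,0],[0,0,0,0,0,0,0],[0,0,0,0,0,0,0]]]'
python3 -m handwheel '[[[0,0,0,0.05,0,0,0],[0,0,0,0.05,0,0,0],[0,0,0,0.05,0,0,0],[0,0,0,0.05,0,0,0],[0,0,0,0.05,0,0,0],[0,0,0,0,0,0,0]]]'
python3 -c "
from h import *
err(.513,.055,.081)"
```

```text
t: 5.5
tcp_pos: [0.5137, 0.0551, 0.0878]
ee_rot: [-2.101, 0.24, 2.101]
ft_force: [1.0, 0.6, -0.2]
width: 0.007
t: 6.1
tcp_pos: [0.5135, 0.0551, 0.0851]
ee_rot: [-2.101, 0.24, 2.101]
ft_force: [-0.4, 0.5, 0.3]
width: 0.006
t 6.1 tcp [0.5135 0.0551 0.0851] shift cm in tool [0.41 0.02 0.05] tool y ang -1.7981 x axis [-1.e-04  0.e+00 -1.e+00] ft [-0.41  0.47  0.28] w 0.006
```

```bash
python3 -m handwheel '[[[0,0,0,0.05,0,0,0],[0,0,0,0.05,0,0,0],[0,0,0,0.05,0,0,0],[0,0,0,0.05,0,0,0],[0,0,0,0,0,0,0]]]'
python3 -m handwheel '[[[0,0,0,0.03,0,0,0],[0,0,0,0.03,0,0,0],[0,0,0,0,0,0,0]]]'
python3 -m handwheel '[[[0,0,0,0.03,0,0,0],[0,0,0,0.03,0,0,0],[0,0,0,0,0,0,0]]]'
```

```text
t: 6.6
tcp_pos: [0.5135, 0.0552, 0.0831]
ee_rot: [-2.101, 0.24, 2.101]
ft_force: [0.1, -0.4, -0.6]
width: 0.002
t: 6.9
tcp_pos: [0.5136, 0.0551, 0.0825]
ee_rot: [-2.101, 0.24, 2.101]
ft_force: [-0.9, 0.7, -0.1]
width: 0.006
t: 7.2
tcp_pos: [0.5135, 0.0551, 0.0819]
ee_rot: [-2.101, 0.24, 2.101]
ft_force: [0.8, -0.3, -0.4]
width: 0.004
```

```bash
python3 -m handwheel '[[[0,0,0,0.03,0,0,0],[0,0,0,0.03,0,0,0],[0,0,0,0,0,0,0]]]'
python3 -m handwheel '[[[0,0,0,0.03,0,0,0],[0,0,0,0,0,0,0]]]'
```

```text
t: 7.5
tcp_pos: [0.5136, 0.0551, 0.0814]
ee_rot: [-2.101, 0.24, 2.101]
ft_force: [0.3, -0.1, -0.0]
width: 0.009
t: 7.7
tcp_pos: [0.5136, 0.0551, 0.0813]
ee_rot: [-2.101, 0.24, 2.101]
ft_force: [-0.1, -1.0, 3.2]
width: 0.007
```

```bash
python3 -m handwheel '[[[0,0,0,0.02,0,0,0],[0,0,0,0,0,0,0]]]'
python3 -m handwheel '[[[0,0,0,0.02,0,0,0],[0,0,0,0,0,0,0]]]'
```

```text
t: 7.9
tcp_pos: [0.5137, 0.0551, 0.0813]
ee_rot: [-2.102, 0.24, 2.101]
ft_force: [-1.3, 0.6, 5.3]
width: 0.005
t: 8.1
tcp_pos: [0.5139, 0.0551, 0.0813]
ee_rot: [-2.102, 0.24, 2.1]
ft_force: [-1.4, 0.4, 6.0]
width: 0.005
```

```bash
python3 -m handwheel '[[[0,0,0,0,0.05,0,0],[0,0,0,0,0.1,-0.01,0],[0,0,0,0,0.1,-0.01,0],[0,0,0,0,0.1,-0.01,0],[0,0,0,0,0.1,-0.01,0],[0,0,0,0,0.1,-0.01,0],[0,0,0,0,0.1,-0.01,0],[0,0,0,0,0.1,-0.01,0]]]'
python3 -c "
from h import *
err(.513,.055,.081)
p,d=viewer.capture('side'); cv2.imwrite('pics/side2.png',cv2.resize(p[170:300,200:320,::-1],None,fx=4.5,fy=4.5,interpolation=cv2.INTER_CUBIC))"
```

```text
t: 8.9
tcp_pos: [0.5135, 0.0478, 0.0813]
ee_rot: [-2.103, 0.239, 2.099]
ft_force: [0.4, 0.9, 4.9]
width: 0.007
t 8.9 tcp [0.5135 0.0478 0.0813] shift cm in tool [ 0.03 -0.69  0.21] tool y ang -1.7981 x axis [ 2.1e-03  3.0e-04 -1.0e+00] ft [0.39 0.93 4.94] w 0.007
```

View pics/side2.png

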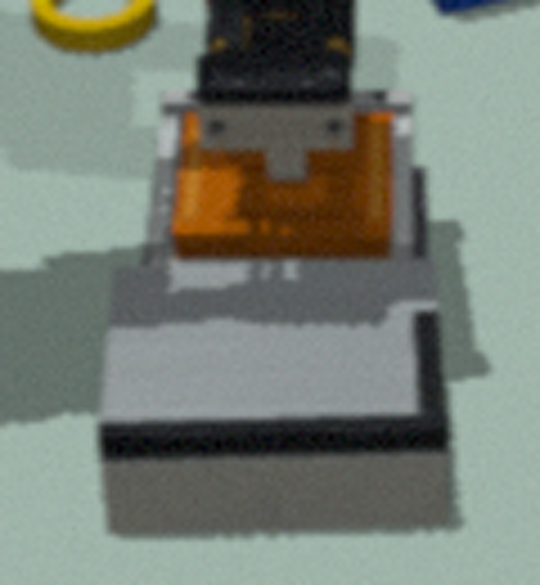

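The plate is sliding with the fingers: the rear wall gap at crop y≈105 is now showing. I'll add a touch of press and carry on.

```bash
python3 -m handwheel '[[[0,0,0,0.02,0.1,-0.01,0],[0,0,0,0,0.15,-0.01,0],[0,0,0,0,0.15,-0.01,0],[0,0,0,0,0.15,-0.02,0],[0,0,0,0,0.15,-0.01,0],[0,0,0,0,0.15,-0.01,0],[0,0,0,0,0.15,-0.02,0],[0,0,0,0,0.15,-0.01,0]]]'
python3 -m handwheel '[[[0,0,0,0,0.15,-0.01,0],[0,0,0,0,0.15,-0.01,0],[0,0,0,0,0.15,-0.01,0],[0,0,0,0,0.15,-0.02,0],[0,0,0,0,0.15,-0.01,0],[0,0,0,0,0.15,-0.01,0],[0,0,0,0,0.15,-0.02,0],[0,0,0,0,0.15,-0.01,0]]]'
```

```text
t: 9.75
tcp_pos: [0.512, 0.0364, 0.0813]
ee_rot: [-2.103, 0.239, 2.098]
ft_force: [-0.5, 1.2, 5.6]
width: 0.004
t: 10.55
tcp_pos: [0.5103, 0.0244, 0.0813]
ee_rot: [-2.103, 0.239, 2.098]
ft_force: [-0.3, 0.7, 6.2]
width: 0.006
```

```bash
python3 -c "
from h import *
p,d=viewer.capture('side'); cv2.imwrite('pics/side3.png',cv2.resize(p[180:290,210:310,::-1],None,fx=5.4,fy=5.4,interpolation=cv2.INTER_CUBIC))"
```

```text
(no output)
```

View pics/side3.png

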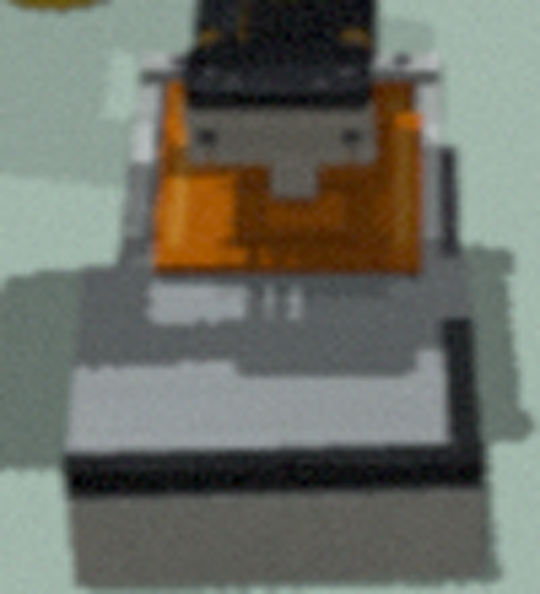

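```bash
python3 - <<'E'
from h import *
for n,A,B in(("top",[(265,282),(212,232)],[(308,340),(215,255)]),("side",[(248,280),(200,216)],[(235,280),(235,258)])):
    d=np.load(f"pics/{n}0.npy"); c=viewer.get_calibration(n)
    for (x,y) in (A,B):
        u,v=np.meshgrid(np.arange(*x),np.arange(*y)); z=d[v,u]; k=z>0
        P=np.c_[((u-c["cx"])/c["fx"]*z)[k],((v-c["cy"])/c["fy"]*z)[k],z[k]]; W=(P-c["t"])@c["R"]
        print(n,W.mean(0).round(4),np.median(W[:,2]).round(4),W[:,2].std().round(4))
E
python3 -m handwheel '[[[0,0,0,0,0.15,-0.01,0],[0,0,0,0,0.15,-0.01,0],[0,0,0,0,0.15,-0.01,0],[0,0,0,0,0.15,-0.02,0],[0,0,0,0,0.15,-0.01,0],[0,0,0,0,0.15,-0.01,0]]]'
```

```text
top [0.5147 0.0666 0.0634] 0.0634 0.002
top [ 0.48   -0.0584  0.0526] 0.0527 0.0021
side [0.5144 0.0499 0.0631] 0.0632 0.0015
side [ 0.4778 -0.0626  0.0525] 0.0525 0.0015
t: 11.2
tcp_pos: [0.5089, 0.0155, 0.0813]
ee_rot: [-2.103, 0.239, 2.098]
ft_force: [0.1, 1.9, 6.7]
width: 0.007
```

```bash
python3 -m handwheel '[[[0,0,0,0,0.1,-0.01,0],[0,0,0,0,0.1,-0.01,0],[0,0,0,0,0.1,-0.01,0],[0,0,0,0,0.1,-0.01,0]]]'
python3 -m handwheel '[[[0,0,0,0,0.1,-0.01,0],[0,0,0,0,0.1,-0.01,0],[0,0,0,0,0.1,-0.01,0],[0,0,0,0,0.1,-0.01,0]]]'
python3 -m handwheel '[[[0,0,0,0,0.1,-0.01,0],[0,0,0,0,0.1,-0.01,0],[0,0,0,0,0.1,-0.01,0]]]'
```

```text
t: 11.6
tcp_pos: [0.5084, 0.0115, 0.0813]
ee_rot: [-2.103, 0.239, 2.098]
ft_force: [0.2, 2.1, 6.7]
width: 0.004
t: 12.0
tcp_pos: [0.5079, 0.0075, 0.0812]
ee_rot: [-2.103, 0.239, 2.098]
ft_force: [0.6, 0.8, 5.9]
width: 0.007
t: 12.3
tcp_pos: [0.5074, 0.0044, 0.0812]
ee_rot: [-2.103, 0.24, 2.099]
ft_force: [-0.4, 1.1, 6.2]
width: 0.004
```

```bash
python3 -m handwheel '[[[0,0,0,0,0.1,-0.01,0],[0,0,0,0,0.1,-0.01,0],[0,0,0,0,0.1,-0.01,0]]]'
python3 -m handwheel '[[[0,0,0,0,0.1,-0.01,0],[0,0,0,0,0.1,-0.01,0],[0,0,0,0,0.1,-0.01,0]]]'
python3 -c "
from h import *
p,d=viewer.capture('side'); cv2.imwrite('pics/side4.png',cv2.resize(p[180:290,210:310,::-1],None,fx=5.4,fy=5.4,interpolation=cv2.INTER_CUBIC))"
```

```text
t: 12.6
tcp_pos: [0.5068, 0.0014, 0.081]
ee_rot: [-2.103, 0.24, 2.099]
ft_force: [-0.0, 1.0, 4.5]
width: 0.007
t: 12.9
tcp_pos: [0.506, -0.0016, 0.0807]
ee_rot: [-2.102, 0.24, 2.1]
ft_force: [0.9, 1.2, 4.9]
width: 0.008
```

View pics/side4.png

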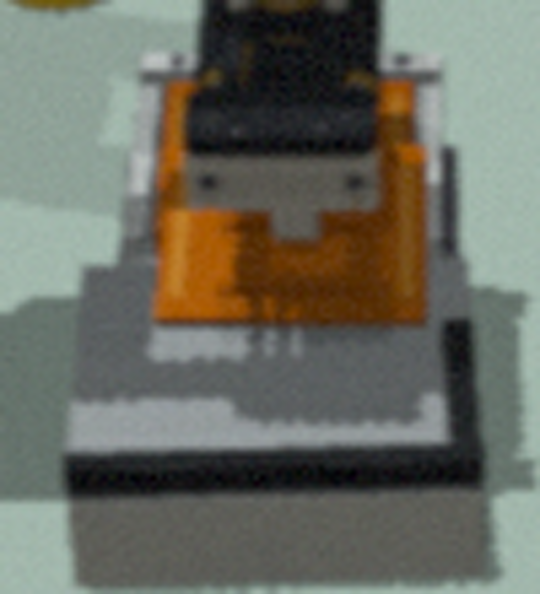

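```bash
python3 -m handwheel '[[[-0.002,0,0,0.015,0.1,-0.01,0],[-0.002,0,0,0.01,0.1,-0.01,0],[-0.002,0,0,0.007,0.1,-0.01,0],[-0.002,0,0,0.007,0.1,-0.01,0],[-0.002,0,0,0.007,0.1,-0.01,0]]]'
python3 -m handwheel '[[[-0.002,0,0,0.007,0.1,-0.01,0],[-0.002,0,0,0.007,0.1,-0.01,0],[-0.002,0,0,0.006,0.1,-0.01,0],[-0.002,0,0,0.006,0.1,-0.01,0],[-0.002,0,0,0.006,0.1,-0.01,0]]]'
python3 -c "
from h import *
err(.4944,-.0781,.0763)"
```

```text
t: 13.45
tcp_pos: [0.5055, -0.0066, 0.0803]
ee_rot: [-2.108, 0.23, 2.106]
ft_force: [-0.3, 2.0, 5.5]
width: 0.006
t: 13.95
tcp_pos: [0.5049, -0.0115, 0.08]
ee_rot: [-2.113, 0.219, 2.111]
ft_force: [1.0, 1.3, 6.1]
width: 0.009
t 13.95 tcp [ 0.5049 -0.0115  0.08  ] shift cm in tool [ 0.37  6.73 -0.34] tool y ang -1.778 x axis [ 9.e-04  1.e-04 -1.e+00] ft [1.02 1.29 6.08] w 0.009
```

```bash
python3 -m handwheel '[[[-0.002,0,0,0.008,0.15,-0.01,0],[-0.002,0,0,0.008,0.15,-0.01,0],[-0.002,0,0,0.007,0.15,-0.01,0],[-0.002,0,0,0.007,0.15,-0.01,0],[-0.002,0,0,0.006,0.15,-0.01,0],[-0.002,0,0,0.006,0.15,-0.01,0]]]'
python3 -m handwheel '[[[-0.002,0,0,0.006,0.15,-0.01,0],[-0.002,0,0,0.006,0.15,-0.01,0],[-0.002,0,0,0.006,0.15,0,0],[-0.002,0,0,0.006,0.15,0,0]]]'
python3 -c "
from h import *
err(.4944,-.0781,.0763)
p,d=viewer.capture('side'); cv2.imwrite('pics/side5.png',cv2.resize(p[180:290,210:310,::-1],None,fx=5.4,fy=5.4,interpolation=cv2.INTER_CUBIC))"
```

```text
t: 14.55
tcp_pos: [0.5037, -0.0205, 0.0796]
ee_rot: [-2.12, 0.207, 2.118]
ft_force: [-0.1, 2.2, 5.4]
width: 0.004
t: 14.95
tcp_pos: [0.5027, -0.0264, 0.0793]
ee_rot: [-2.124, 0.199, 2.122]
ft_force: [-0.3, 1.4, 5.1]
width: 0.008
t 14.95 tcp [ 0.5027 -0.0264  0.0793] shift cm in tool [ 0.3   5.23 -0.14] tool y ang -1.758 x axis [ 9.e-04  0.e+00 -1.e+00] ft [-0.31  1.44  5.13] w 0.008
```

View pics/side5.png

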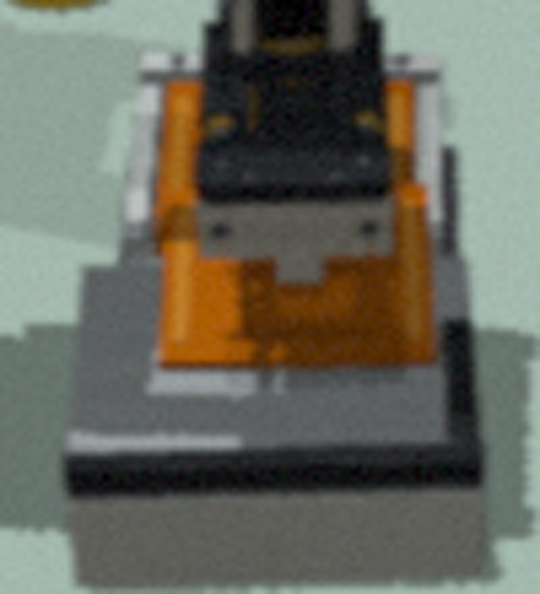

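```bash
python3 -m handwheel '[[[0,0,0,0.007,0.15,0,0],[0,0,0,0.006,0.15,0,0],[0,0,0,0.006,0.15,0,0],[0,0,0,0.005,0.15,0,0],[0,0,0,0.005,0.15,0,0],[0,0,0,0.005,0.15,0,0]]]'
python3 -m handwheel '[[[0,0,0,0.004,0.15,0,0],[0,0,0,0.004,0.15,0,0],[0,0,0,0.004,0.15,0,0]]]'
python3 -m handwheel '[[[0,0,0,0.003,0.1,0,0],[0,0,0,0.003,0.1,0,0],[0,0,0,0.003,0.1,0,0]]]'
```

```text
t: 15.6
tcp_pos: [0.5011, -0.0353, 0.079]
ee_rot: [-2.124, 0.199, 2.122]
ft_force: [0.6, 1.5, 5.6]
width: 0.006
t: 15.9
tcp_pos: [0.5003, -0.0397, 0.0789]
ee_rot: [-2.124, 0.199, 2.122]
ft_force: [0.3, 0.9, 6.2]
width: 0.007
t: 16.2
tcp_pos: [0.4997, -0.0426, 0.0788]
ee_rot: [-2.124, 0.199, 2.122]
ft_force: [1.3, 0.1, 7.2]
width: 0.007
```

```bash
python3 -m handwheel '[[[0,0,0,0,0.1,0,0],[0,0,0,0,0.1,0,0]]]'
python3 -m handwheel '[[[0,0,0,0,0.1,0,0],[0,0,0,0,0.1,0,0]]]'
python3 -m handwheel '[[[0,0,0,0,0.1,0,0],[0,0,0,0,0.1,0,0]]]'
```

```text
t: 16.4
tcp_pos: [0.4993, -0.0446, 0.0788]
ee_rot: [-2.124, 0.199, 2.122]
ft_force: [1.9, 0.9, 5.9]
width: 0.003
t: 16.6
tcp_pos: [0.4981, -0.0466, 0.0781]
ee_rot: [-2.122, 0.199, 2.124]
ft_force: [0.5, 0.4, -0.3]
width: 0.008
t: 16.8
tcp_pos: [0.4977, -0.0485, 0.078]
ee_rot: [-2.122, 0.199, 2.124]
ft_force: [0.1, 0.7, -0.4]
width: 0.002
```

```bash
python3 -c "
from h import *
err(.4944,-.0781,.0763)
p,d=viewer.capture('side'); cv2.imwrite('pics/side6.png',cv2.resize(p[180:290,210:310,::-1],None,fx=5.4,fy=5.4,interpolation=cv2.INTER_CUBIC))"
python3 -m handwheel '[[[0,0,0,0.04,0,0,0],[0,0,0,0.04,0,0,0],[0,0,0,0.03,0,0,0],[0,0,0,0,0,0,0]]]'
```

```text
t 16.8 tcp [ 0.4977 -0.0485  0.078 ] shift cm in tool [ 0.17  2.97 -0.23] tool y ang -1.758 x axis [-1.1e-03  2.0e-04 -1.0e+00] ft [ 0.15  0.67 -0.4 ] w 0.002
t: 17.25
tcp_pos: [0.4981, -0.0485, 0.0773]
ee_rot: [-2.123, 0.199, 2.123]
ft_force: [-0.4, 0.4, -0.1]
width: 0.001
```

View pics/side6.png

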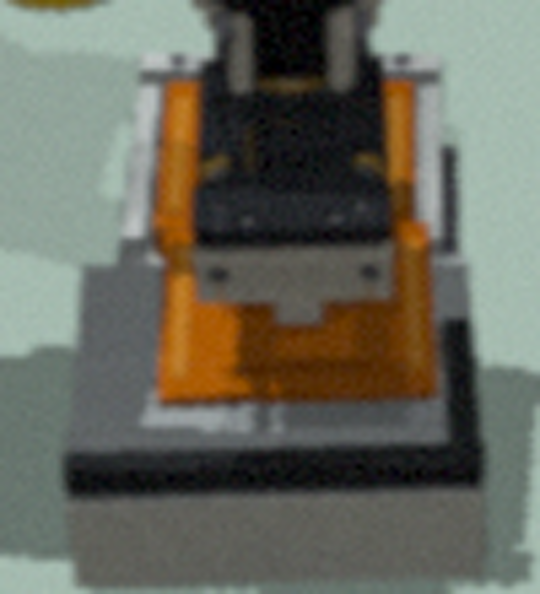

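```bash
python3 -m handwheel '[[[0,0,0,0.03,0,0,0],[0,0,0,0.03,0,0,0],[0,0,0,0,0,0,0]]]'
python3 -m handwheel '[[[0,0,0,0.03,0,0,0],[0,0,0,0,0,0,0]]]'
python3 -m handwheel '[[[0,0,0,0.03,0,0,0],[0,0,0,0,0,0,0]]]'
```

```text
t: 17.55
tcp_pos: [0.4983, -0.0485, 0.0772]
ee_rot: [-2.124, 0.199, 2.123]
ft_force: [-0.7, -0.3, 4.1]
width: 0.01
t: 17.75
tcp_pos: [0.4984, -0.0486, 0.0771]
ee_rot: [-2.124, 0.199, 2.123]
ft_force: [-2.1, 0.2, 7.0]
width: 0.003
t: 17.95
tcp_pos: [0.4985, -0.0486, 0.0771]
ee_rot: [-2.124, 0.2, 2.122]
ft_force: [-2.4, -0.2, 10.2]
width: 0.007
```

```bash
python3 -m handwheel '[[[0,0,0,-0.03,0,0,0],[0,0,0,0,0.1,0,0],[0,0,0,0,0.15,0,0],[0,0,0,0,0.15,0,0],[0,0,0,0,0.15,0,0],[0,0,0,0,0.15,0,0]]]'
python3 -m handwheel '[[[0,0,0,0,0.15,-0.01,0],[0,0,0,0,0.15,-0.01,0],[0,0,0,0,0.15,-0.01,0],[0,0,0,0,0.15,-0.01,0],[0,0,0,0,0.15,-0.01,0],[0,0,0,0,0.15,-0.01,0]]]'
python3 -c "
from h import *
err(.4944,-.0781,.0763)
p,d=viewer.capture('side'); cv2.imwrite('pics/side7.png',cv2.resize(p[180:290,210:310,::-1],None,fx=5.4,fy=5.4,interpolation=cv2.INTER_CUBIC))"
```

```text
t: 18.55
tcp_pos: [0.4969, -0.0555, 0.0765]
ee_rot: [-2.123, 0.199, 2.123]
ft_force: [-0.4, 0.8, 2.5]
width: 0.005
t: 19.15
tcp_pos: [0.4958, -0.0645, 0.0765]
ee_rot: [-2.123, 0.199, 2.123]
ft_force: [-0.6, 0.1, 2.5]
width: 0.005
t 19.15 tcp [ 0.4958 -0.0645  0.0765] shift cm in tool [ 0.02  1.37 -0.12] tool y ang -1.758 x axis [ 0.  0. -1.] ft [-0.64  0.09  2.49] w 0.005
```

View pics/side7.png

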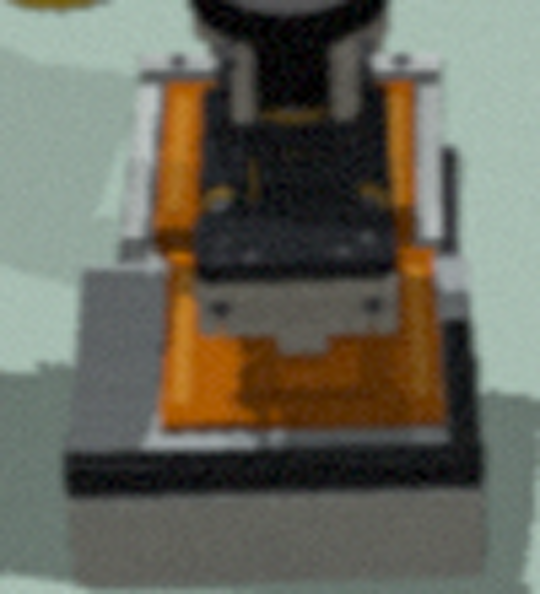

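```bash
python3 -m handwheel '[[[0,0,0,0.03,0,0,0],[0,0,0,0,0,0,0]]]'
python3 -m handwheel '[[[0,0,0,0,0.1,0,0],[0,0,0,0,0.15,0,0],[0,0,0,0,0.15,0,0],[0,0,0,0,0.15,0,0],[0,0,0,0,0.15,0,0],[0,0,0,0,0.1,0,0]]]'
python3 -m handwheel '[[[0,0,0,0,0.1,0,0],[0,0,0,0,0.1,0,0],[0,0,0,0,0.1,0,0]]]'
python3 -c "
from h import *
err(.4944,-.0781,.0763)"
```

```text
t: 19.4
tcp_pos: [0.4958, -0.0647, 0.0765]
ee_rot: [-2.124, 0.2, 2.123]
ft_force: [-1.6, 0.2, 5.4]
width: 0.009
t: 20.0
tcp_pos: [0.4946, -0.0723, 0.0764]
ee_rot: [-2.124, 0.199, 2.122]
ft_force: [0.9, 0.6, 5.2]
width: 0.002
t: 20.3
tcp_pos: [0.4941, -0.0752, 0.0764]
ee_rot: [-2.124, 0.199, 2.122]
ft_force: [0.9, 1.2, 5.2]
width: 0.005
t 20.3 tcp [ 0.4941 -0.0752  0.0764] shift cm in tool [ 0.01  0.27 -0.09] tool y ang -1.7581 x axis [ 8.e-04 -1.e-04 -1.e+00] ft [0.94 1.17 5.16] w 0.005
```

```bash
for i in 1 2 ; do :; done
python3 -m handwheel '[[[0,0,0,0,0.07,0,0],[0,0,0,0,0.07,0,0],[0,0,0,0,0.07,0,0]]]'
python3 -m handwheel '[[[0,0,0,0,0.07,0,0],[0,0,0,0,0.07,0,0],[0,0,0,0,0.07,0,0]]]'
python3 -m handwheel '[[[0,0,0,0,0.07,0,0],[0,0,0,0,0.07,0,0],[0,0,0,0,0,0,0]]]'
python3 -c "
from h import *
err(.4944,-.0781,.0763)
p,d=viewer.capture('side'); cv2.imwrite('pics/side8.png',cv2.resize(p[180:290,210:310,::-1],None,fx=5.4,fy=5.4,interpolation=cv2.INTER_CUBIC))"
```

```text
t: 20.6
tcp_pos: [0.4937, -0.0773, 0.0764]
ee_rot: [-2.124, 0.199, 2.122]
ft_force: [0.1, 1.2, 4.6]
width: 0.007
t: 20.9
tcp_pos: [0.4933, -0.0793, 0.0764]
ee_rot: [-2.124, 0.199, 2.122]
ft_force: [1.9, 1.4, 5.3]
width: 0.011
t: 21.2
tcp_pos: [0.4931, -0.0808, 0.0764]
ee_rot: [-2.124, 0.2, 2.122]
ft_force: [-0.1, 0.4, 5.2]
width: 0.004
t 21.2 tcp [ 0.4931 -0.0808  0.0764] shift cm in tool [ 0.01 -0.29 -0.08] tool y ang -1.758 x axis [ 8.e-04 -2.e-04 -1.e+00] ft [-0.12  0.4   5.22] w 0.004
```

View pics/side8.png

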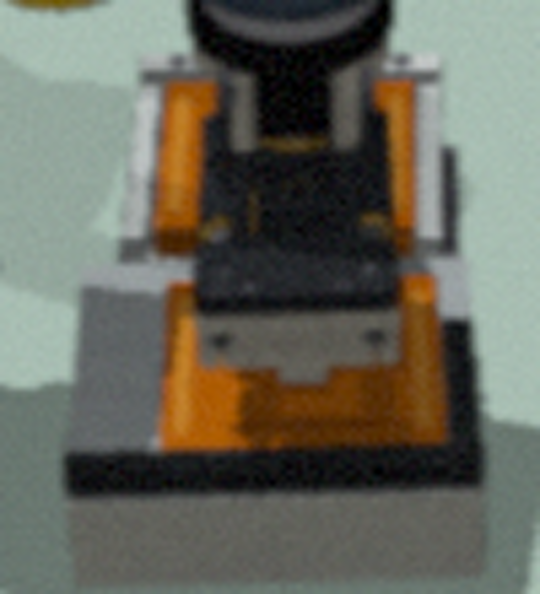

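```bash
python3 -m handwheel '[[[0,0,0,0,0.05,0,0],[0,0,0,0,0.05,0,0],[0,0,0,0,0.05,0,0]]]'
python3 -m handwheel '[[[0,0,0,0,0.05,0,0],[0,0,0,0,0.05,0,0],[0,0,0,0,0.05,0,0]]]'
python3 -m handwheel '[[[0,0,0,0,0.05,0,0],[0,0,0,0,0.05,0,0],[0,0,0,0,0.05,0,0]]]'
```

```text
t: 21.55
tcp_pos: [0.4928, -0.0822, 0.0764]
ee_rot: [-2.124, 0.199, 2.122]
ft_force: [-0.0, 1.1, 5.7]
width: 0.004
t: 21.85
tcp_pos: [0.4925, -0.0837, 0.0764]
ee_rot: [-2.124, 0.199, 2.122]
ft_force: [0.7, 1.2, 5.3]
width: 0.005
t: 22.15
tcp_pos: [0.4922, -0.0849, 0.0764]
ee_rot: [-2.124, 0.199, 2.122]
ft_force: [-0.1, 2.1, 4.9]
width: 0.008
```

```bash
python3 -m handwheel '[[[0,0,0,0,0.05,0,0],[0,0,0,0,0.05,0,0],[0,0,0,0,0.05,0,0]]]'
python3 -m handwheel '[[[0,0,0,0,0.05,0,0],[0,0,0,0,0.05,0,0],[0,0,0,0,0.05,0,0]]]'
python3 -c "
from h import *
err(.4944,-.0781,.0763)
p,d=viewer.capture('side'); cv2.imwrite('pics/side9.png',cv2.resize(p[180:290,210:310,::-1],None,fx=5.4,fy=5.4,interpolation=cv2.INTER_CUBIC))"
```

```text
t: 22.45
tcp_pos: [0.4919, -0.0864, 0.0764]
ee_rot: [-2.124, 0.199, 2.122]
ft_force: [1.2, 2.9, 4.4]
width: 0.006
t: 22.75
tcp_pos: [0.4917, -0.0879, 0.0765]
ee_rot: [-2.124, 0.199, 2.122]
ft_force: [0.7, 2.0, 5.1]
width: 0.002
t 22.75 tcp [ 0.4917 -0.0879  0.0765] shift cm in tool [ 0.02 -1.01 -0.08] tool y ang -1.7581 x axis [ 9.e-04  2.e-04 -1.e+00] ft [0.68 1.97 5.15] w 0.002
```

View pics/side9.png

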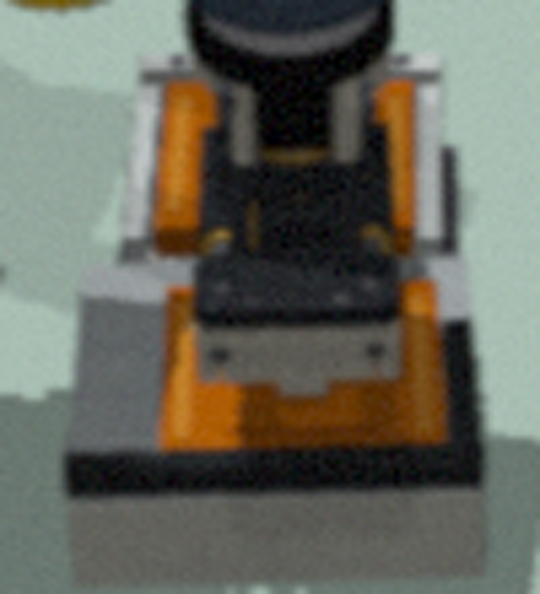

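```bash
python3 -m handwheel '[[[0,0,0,0,0,-0.05,0],[0,0,0,0,0,-0.05,0],[0,0,0,0,0,-0.05,0],[0,0,0,0,0,-0.05,0]]]'
python3 -m handwheel '[[[0,0,0,0,0,-0.05,0],[0,0,0,0,0,-0.05,0],[0,0,0,0,0,-0.05,0],[0,0,0,0,0,-0.05,0]]]'
python3 -m handwheel '[[[0,0,0,0,0,-0.05,0],[0,0,0,0,0,-0.05,0],[0,0,0,0,0,-0.05,0],[0,0,0,0,0,-0.05,0]]]'
python3 -m handwheel '[[[0,0,0,0,0.05,-0.05,0],[0,0,0,0,0.05,-0.05,0],[0,0,0,0,0.05,0,0],[0,0,0,0,0,0,0]]]'
```

```text
t: 23.2
tcp_pos: [0.4927, -0.0881, 0.0764]
ee_rot: [-2.122, 0.199, 2.124]
ft_force: [-3.1, 2.1, 10.0]
width: 0.005
t: 23.6
tcp_pos: [0.4941, -0.0886, 0.0764]
ee_rot: [-2.121, 0.199, 2.126]
ft_force: [-4.0, 1.4, 9.6]
width: 0.002
t: 24.0
tcp_pos: [0.4961, -0.0891, 0.0764]
ee_rot: [-2.121, 0.199, 2.126]
ft_force: [-4.1, 1.8, 9.2]
width: 0.009
t: 24.4
tcp_pos: [0.4974, -0.0904, 0.0764]
ee_rot: [-2.122, 0.199, 2.124]
ft_force: [-2.1, 2.8, 7.7]
width: 0.004
```

Horizontal force capped in both directions, so the fingers were slipping with the plate against stop and rail. Next I'll lift off and check.

```bash
python3 -m handwheel '[[[0,0,0,-0.05,0,0,0],[0,0,0,-0.05,0,0,0],[0,0,0,-0.1,0,0,0],[0,0,0,-0.5,0,0,0],[0,0,0,-1,0,0,0],[0,0,0,-2,0,0,0],[0,0,0,-3,0,0,0],[0,0,0,-3,0,0,0],[0,0,0,-3,0,0,0],[0,0,0,-2,0,0,0]]]'
python3 -m handwheel '[[[0,0,0,0,2,2,0],[0,0,0,0,3,3,0],[0,0,0,0,3,3,0],[0,0,0,0,3,3,0],[0,0,0,0,3,3,0],[0,0,0,0,3,3,0],[0,0,0,0,3,3,0],[0,0,0,0,2,2,0],[0,0,0,0,1,1,0],[0,0,0,0,0,0,0]]]'
python3 - <<'E'
from h import *
err(.4944,-.0781,.0763)
for n in("top","side"):
    p,d=viewer.capture(n); cv2.imwrite(f"pics/{n}10.png",p[:,:,::-1])
    b=(230,375,180,285) if n=="top" else (205,315,180,295)
    cv2.imwrite(f"pics/{n}10z.png",cv2.resize(p[b[2]:b[3],b[0]:b[1],::-1],None,fx=5.2,fy=5.2,interpolation=cv2.INTER_CUBIC))
E
```

```text
t: 25.4
tcp_pos: [0.4986, -0.0911, 0.2264]
ee_rot: [-2.128, 0.2, 2.12]
ft_force: [0.1, -0.9, 0.1]
width: 0.003
t: 26.4
tcp_pos: [0.2279, -0.275, 0.224]
ee_rot: [-2.122, 0.205, 2.122]
ft_force: [0.3, 0.6, 0.0]
width: 0.005
t 26.4 tcp [ 0.2279 -0.275   0.224 ] shift cm in tool [ 14.74 -24.41 -22.43] tool y ang -1.7614 x axis [ 2.0e-04 -1.6e-03 -1.0e+00] ft [0.3  0.58 0.04] w 0.005
```

View pics/top10z.png

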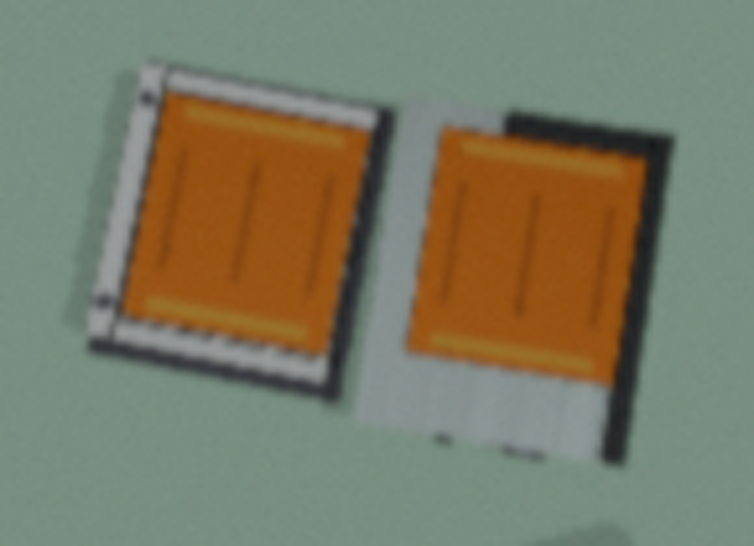

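View pics/side10z.png

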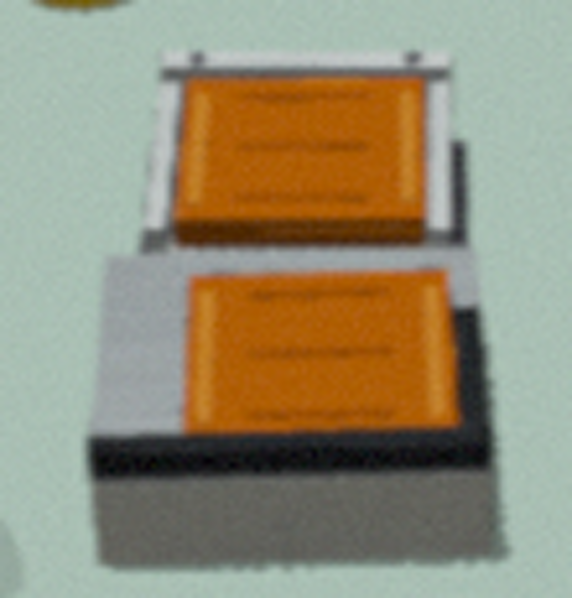

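Both views show the plate in the corner with no visible gap: its front edge runs along the stop at crop x≈615–645 and its upper edge along the rail at y≈140. I'll check that with numbers.

```bash
python3 - <<'E'
from h import *
p=cv2.imread("pics/top10.png")[:,:,::-1].copy(); box=(230,375,180,285)
m=amber("top",p,box)
x=np.array([np.cos(-.185),np.sin(-.185)]); y=np.array([-x[1],x[0]]); cor=np.array([.538,-.1352])
home=cor-.055*x+.05*y
for cc in cv2.findContours(m,0,1)[0]:
    if cv2.contourArea(cc)<20000: continue
    q=back(cc,box[0],box[2]); z=.0595 if q[:,0].mean()>300 else .058
    W=ray("top",q,z)[:,:2].astype(np.float32); c,s,a=cv2.minAreaRect(W*1000); 
    B=cv2.boxPoints((c,s,a)); e=B[1]-B[0]; an=np.arctan2(e[1],e[0]); an=(an+.185+np.pi/4)%(np.pi/2)-np.pi/4
    print("centre mm",np.round(c,1),"size",np.round(s,1),"yaw rel stage",round(float(an),4))
    if z>.059: dd=np.array(c)/1000-home; print("from home mm, stage x,y:",(dd@x*1000).round(2),(dd@y*1000).round(2))
g0=cv2.imread("pics/top0.png"); g1=cv2.imread("pics/top10.png"); 
d=np.load("pics/top0.npy")
a=cv2.absdiff(g0,g1).max(2); print("changed px in bystander areas:",{k:int((a[v[1]:v[3],v[0]:v[2]]>40).sum()) for k,v in dict(bottle=(245,115,285,150),jar=(345,108,385,142),tape=(165,235,208,272),driver=(135,192,200,232),brush=(385,250,425,335),loupe=(385,192,418,220)).items()})
dp=viewer.capture("top")[1]; c=viewer.get_calibration("top")
for x,y in (((308,322),(208,240)),((322,340),(212,245)),((308,340),(208,222)),((308,335),(230,246))):
    u,v=np.meshgrid(np.arange(*x),np.arange(*y)); zz=dp[v,u]
    P=np.c_[((u-c["cx"])/c["fx"]*zz).ravel(),((v-c["cy"])/c["fy"]*zz).ravel(),zz.ravel()]; print("plate top z",((P-c["t"])@c["R"])[:,2].mean().round(4))
E
```

```text
centre mm [495. -78.] size [100.9 111.4] yaw rel stage -0.0028
from home mm, stage x,y: 2.25 -1.73
centre mm [512.6  57.1] size [102.2 110. ] yaw rel stage -0.0344
changed px in bystander areas: {'bottle': 0, 'jar': 0, 'tape': 0, 'driver': 0, 'brush': 374, 'loupe': 0}
plate top z 0.057
plate top z 0.0643
plate top z 0.0602
plate top z 0.0661
```

The patch depths vary more than they should, so I'll fit a plane to the plate before trusting that it is flat.

```bash
python3 - <<'E'
from h import *
for n,box in(("top",(230,375,180,285)),("side",(205,315,180,295))):
    p,dp=viewer.capture(n); p=p.copy(); m=amber(n,p,box); c=viewer.get_calibration(n)
    nl,lab,st,cen=cv2.connectedComponentsWithStats(cv2.erode(m,np.ones((33,33))))
    for i in range(1,nl):
        if st[i,4]<8000: continue
        k=np.zeros(p.shape[:2],bool); k[box[2]:box[3],box[0]:box[1]]=(lab==i)[S//2::S,S//2::S]
        v,u=np.nonzero(k); z=dp[k]
        W=(np.c_[(u-c["cx"])/c["fx"]*z,(v-c["cy"])/c["fy"]*z,z]-c["t"])@c["R"]
        A=np.c_[W[:,:2]-W[:,:2].mean(0),np.ones(len(W))]; f=np.linalg.lstsq(A,W[:,2],rcond=None)[0]; res=W[:,2]-A@f
        print(n,len(W),"centre",W.mean(0).round(4),"median z",np.median(W[:,2]).round(4),"slopes",f[:2].round(4),"res",res.std().round(4), "zero",(z==0).sum())
E
```

```text
top 1386 centre [0.5127 0.057  0.0639] median z 0.0574 slopes [-0.718  -0.4538] res 0.0828 zero 8
top 1418 centre [ 0.4943 -0.0776  0.0626] median z 0.0586 slopes [-0.3229  0.4835] res 0.0653 zero 5
side 1185 centre [0.5107 0.0449 0.0588] median z 0.0571 slopes [-0.1056 -0.5973] res 0.0208 zero 3
side 1252 centre [ 0.4952 -0.0805  0.0609] median z 0.0584 slopes [-0.1382 -0.7452] res 0.0199 zero 4
```

```bash
python3 - <<'E'
from h import *
for n,box in(("top",(230,375,180,285)),("side",(205,315,180,295))):
    p,dp=viewer.capture(n); p=p.copy(); m=amber(n,p,box); c=viewer.get_calibration(n)
    nl,lab,st,cen=cv2.connectedComponentsWithStats(cv2.erode(m,np.ones((33,33))))
    for i in range(1,nl):
        if st[i,4]<8000: continue
        k=np.zeros(p.shape[:2],bool); k[box[2]:box[3],box[0]:box[1]]=(lab==i)[S//2::S,S//2::S]; k&=dp>.5
        v,u=np.nonzero(k); z=dp[k]
        W=(np.c_[(u-c["cx"])/c["fx"]*z,(v-c["cy"])/c["fy"]*z,z]-c["t"])@c["R"]
        W=W[abs(W[:,2]-np.median(W[:,2]))<.008]
        A=np.c_[W[:,:2]-W[:,:2].mean(0),np.ones(len(W))]; f,_,_,_=np.linalg.lstsq(A,W[:,2],rcond=None)
        print(n,len(W),"centre",W.mean(0).round(4),"slopes",f[:2].round(4),"res",(W[:,2]-A@f).std().round(4))
E
```

```text
top 1381 centre [0.5131 0.0573 0.0574] slopes [-0.0002 -0.0029] res 0.0022
top 1409 centre [ 0.4944 -0.0779  0.0587] slopes [-0.0013  0.0001] res 0.0021
side 1169 centre [0.5113 0.0476 0.0568] slopes [0.0007 0.0135] res 0.002
side 1243 centre [ 0.4956 -0.0778  0.0585] slopes [-0.0024 -0.0086] res 0.0015
```

```bash
python3 -c "
from station import r, finish_job
print(r.get_obs()['t']); print(finish_job())"
```

```text
26.75
the job is handed in; nothing more can be done
None
```

The top plate is on the stage, pushed home against the end stop and side rail, and I handed the job in at 26.75 s of the 67 s allowed. No verdict was reported.

**What I did:** I pressed the shut fingertips on the plate's middle and dragged it across the gap, following it down as it tipped and dropped. I turned it about 0.04 rad on the way to match the stage. Then I pushed it against the stop and the rail until the fingers slipped, lifted straight off and moved away. Measured press force was about 5–7 N for most of the slide and never read above 10.2 N at the end of a move.

**Last checks:**
- **Position:** both views show no gap at the stop or rail, and the plate's angle is within about 0.003 rad of the stage's.
- **Flatness and height:** depth fits show slopes below 0.01. The upper face is 6.0 mm above the deck, so the plate is lying on it.
- **Plate below:** plate_b's centre measured (512.6, 57.1) mm, against (512.4, 57.3) mm for the stack at the start.

**Checks that disagreed:**
- **Home point:** the plate's centre measured 2.3 mm in x and 1.7 mm in y past my estimate of home, into the corner. It can't go through the stop or rail, so I put this down to my estimate of the corner being a little short.
- **First flatness check:** it gave inconsistent heights because pixels with no depth reading were included. The repeat without them was clean.
- **Brush:** the area around the brush changed between pictures. I took this to be the arm's shadow moving and did not check it further. The other bystanders showed no change.
- **First touch on the stage:** I pressed at about 10 N while the plate's rear edge was apparently still caught. It settled flat once the slide resumed.

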